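# Get the ring box out from behind the pots and onto the scale

### The job

Clear all three pots from in front of the ring boxes and stand them in the aluminium tray; with all three in the tray, fetch the white ring box and set it in the middle of the scale's round pan, leaving the black ring box where it is. Then, with the box left on the scale, put each pot back in the middle of the coaster of its own colour. Keep the pots upright and set everything down rather than dropping it.

Things in the scene. Friction and masses are not known exactly. Their poses are not given: they have to be found in the camera images.
- pot_blue: Blue painted tin with a steel lid, 95 mm tall (wall to 85 mm), 48 mm diameter (straight round wall up to the cap). Loose, about 0.2 kg. Origin at the centre of its underside, z up along its axis. At the start it stands on the coaster of its own colour.
- pot_orange: Amber glass jar with an orange cap, 100 mm tall (wall to 80 mm), 48 mm diameter (straight round wall up to the cap). Loose, about 0.2 kg. Origin at the centre of its underside, z up along its axis. At the start it stands on the coaster of its own colour.
- pot_green: Green tub with a white cap, 92 mm tall (wall to 80 mm), 48 mm diameter (straight round wall up to the cap). Loose, about 0.2 kg. Origin at the centre of its underside, z up along its axis. At the start it stands on the coaster of its own colour.
- coaster_blue: Blue round coaster, 72 mm diameter, 3 mm thick, fixed on a wooden board. Origin at the centre of its underside (top 3 mm above it). The board (12 mm thick, 190 by 280 mm, on the robot's left or right) is turned up to 0.12 rad. The three coasters lie in a row along its robot-side edge, in any order, 78 mm between centres.
- coaster_orange: Orange round coaster, 72 mm diameter, 3 mm thick, fixed on a wooden board. Origin at the centre of its underside (top 3 mm above it). See the blue one.
- coaster_green: Green round coaster, 72 mm diameter, 3 mm thick, fixed on a wooden board. Origin at the centre of its underside (top 3 mm above it). See the blue one.
- ringbox_white: White ring box, brass seam, 46 by 46 mm, 36 mm tall, loose, about 0.09 kg. Origin at the centre of its underside, x and y square to its sides, z up. On the board 60 mm behind the row of pots, 100 mm left or right of the black box; y roughly along the row. Free for fingers at its y sides (cork and brass bits 30 mm tall some 75 mm off). The pots leave no room for a gripper's body over it.
- ringbox_black: Black ring box, same size and make as the white one, loose, beside it. To be left alone. Behind both boxes, 60 mm from their centres, runs a strip with burs, up to 40 mm above the board's top.
- tray: Shallow aluminium tray, fixed, 130 mm (its x) by 270 mm (its y), rim 14 mm high, walls and floor 4 mm thick. Origin at the centre of its underside. Empty at the start; room for three pots side by side along its y. On the other side from the wooden board.
- scale: Small digital scale, fixed: grey case 18 mm high, 90 mm (its x) by 140 mm (its y), with a round flat steel pan of 82 mm diameter whose top is 24 mm above the bench and does not sink. Origin under the centre of the pan, at bench height (the case reaches 52 mm to +y and 88 mm to -y, where the display is).

How it is judged:
On the way, in this order (a step that is already met when the one before it is completed fails the run):
1. All three pots stand upright in the tray, let go (x of pot_blue in the frame of tray between -0.061 and 0.061 m and y of pot_blue in the frame of tray between -0.131 and 0.131 m and z of each of pot_blue, pot_orange, pot_green in the frame of tray below 0.01 m and angle between each of pot_blue, pot_orange, pot_green's own z axis and vertical below 0.15 rad and contact force between the fingers and pot_blue below 0.1 N and x of pot_orange in the frame of tray between -0.061 and 0.061 m and y of pot_orange in the frame of tray between -0.131 and 0.131 m and contact force between the fingers and pot_orange below 0.1 N and x of pot_green in the frame of tray between -0.061 and 0.061 m and y of pot_green in the frame of tray between -0.131 and 0.131 m and contact force between the fingers and pot_green below 0.1 N), for 0.2 s.
2. With the pots still in the tray, the white ring box rests in the middle of the scale's pan, let go (all of step 1 and horizontal distance between ringbox_white and scale below 0.015 m and z of ringbox_white in the frame of scale between 0.019 and 0.03 m and angle between ringbox_white's own z axis and vertical below 0.12 rad and linear speed of ringbox_white below 0.03 m/s and contact force between the fingers and ringbox_white below 0.1 N), for 0.2 s.
3. Each pot is back on the coaster of its colour, the box still on the scale (horizontal distance between pot_blue and coaster_blue below 0.013 m and z of pot_blue in the frame of coaster_blue below 0.008 m and angle between each of pot_blue, pot_orange, pot_green, ringbox_white's own z axis and vertical below 0.12 rad and linear speed of each of pot_blue, pot_orange, pot_green, ringbox_white below 0.03 m/s and contact force between the fingers and pot_blue below 0.1 N and horizontal distance between pot_orange and coaster_orange below 0.013 m and z of pot_orange in the frame of coaster_orange below 0.008 m and contact force between the fingers and pot_orange below 0.1 N and horizontal distance between pot_green and coaster_green below 0.013 m and z of pot_green in the frame of coaster_green below 0.008 m and contact force between the fingers and pot_green below 0.1 N and horizontal distance between ringbox_white and scale below 0.015 m and z of ringbox_white in the frame of scale between 0.019 and 0.03 m and contact force between the fingers and ringbox_white below 0.1 N), for 0.2 s.
At the end, for the whole second after the job is handed in: Each pot stands upright and at rest on the coaster of its own colour, centre within 13 mm of the coaster's centre; the white ring box lies flat at rest on the scale's pan, centre within 15 mm of the pan's centre; the black ring box is within 15 mm of where it was; everything is released (all of step 3 and distance of ringbox_black from where it was at the start of the episode below 0.015 m); the robot touches nothing.
It fails at once if The black ring box is moved by more than 15 mm (distance of ringbox_black from where it was at the start of the episode above 0.015 m).
It fails at once if A pot is tipped by more than about 30 degrees (angle between any of pot_blue, pot_orange, pot_green's own z axis and vertical above 0.52 rad).
It fails at once if A pot or the white box is dropped: out of the fingers with its underside more than 70 mm above the bench ((height (world z) of ringbox_white above 0.07 m and contact force between the fingers and ringbox_white below 0.01 N) or (height (world z) of pot_blue above 0.07 m and contact force between the fingers and pot_blue below 0.01 N) or (height (world z) of pot_orange above 0.07 m and contact force between the fingers and pot_orange below 0.01 N) or (height (world z) of pot_green above 0.07 m and contact force between the fingers and pot_green below 0.01 N)).
It also fails if it takes over 144 s, if anything falls off the work surface, if the arm or the gripper's body presses on something with over 40 N, if the wrist force passes 120 N, or if a joint passes its speed limit or range.

### The arm

A 6-joint arm with a two-finger parallel gripper is mounted at the origin on the work surface. World frame = base frame: x ahead of the robot, y to its left, z up, the work surface at z = 0. Lengths are in m, angles in rad, forces in N, time in s.
With the tool pointing down it reaches from about 0.4 to 0.825 m from the base axis. Payload 7 kg.
Tool frame: the origin (TCP) lies between the finger pads; the fingertips stand 11 mm ahead of it and the grasp point (between the pads) lies 8 mm behind it (arm.tips_ahead is the distance from the TCP to the fingertips, in m); z points along the fingers, x is the direction in which the jaws open and shut, and the axes are right-handed (so a half turn about z gives the same grasp; the last joint's range is limited). The gripper opens to 88 mm and grips with 3 to 60 N. Pads are 19 mm wide; open, the fingers measure 130 mm over their backs; the gripper's body (78 mm by 193 mm) begins 47 mm behind the grasp point.
Start: joints at [1.445, 0.359, 0.012, 0, -1.224, -0.288], TCP at [0.271, 0.618, 0.238] pointing down, gripper open.
Joint ranges: [-3.07, 3.07], [-1.43, 2.12], [-1.02, 1.25], [-3.03, 1.67], [-3.05, -0], [-3.03, 3.03]. Speed limits (rad/s): [2.39, 2.39, 3.01, 3.14, 3.14, 3.14].

### API

Orientations are given as [roll, pitch, yaw] about the fixed x, y, z axes, in that order (R = Rz(yaw) Ry(pitch) Rx(roll)).
In Python, from station import arm, optics, finder gives the robot as it stands. The module is installed in compiled form; this text tells all that it offers.
- The arm moves only by the tool apply_moves, never from a script. Its argument "increments" is one flat list of numbers, 6 for each row, row after row: the shift along the world's x, y, z in m, then the turn, a rotation vector about the world's x, y, z in rad. In form: [tx, ty, tz, rx, ry, rz, tx, ty, tz, rx, ry, rz, ...]. A call has 1 to 20 rows; each row shifts and turns the pose as measured when the row begins; what a row does not reach is not made up. A row lasts 1/12 s, in which the tool goes at most 41.7 mm and 7.16 degrees, less where a joint would pass 70% of its speed; a pose out of reach is approached as far as the arm can. A call with a gripper value outside its range is refused whole. "hand" is the closure, from 0 (fully open) to 1 (shut), set as the call begins (left out, the last holds). The fingers move at their own pace and stop on an object; "force" is the grip in N (left out, the last holds). Time passes only in rows, so rows that do not move let the fingers close. It gives the time, the measured TCP pose, the force and the opening at its end, in the units of the state.
- arm.get_state(): the state, without advancing time (a new reading comes with each control period).
- optics.grab_frame(name): name is "scene" or "top" or "wrist"; returns the picture (480x640x3 uint8, red, green, blue); there is no depth.
- optics.camera_model(name): a dict with "fx", "fy", "cx", "cy" (pixels), "world_to_cam" (4x4, takes a point from world to camera coordinates); the wrist camera has in their place "T_tool_cam" (4x4, takes a point from camera to tool coordinates, whose origin is the TCP and whose axes are the tool frame's). Camera axes: x right, y up, looking along -z (the intrinsics and any distortion apply to the point x, -y, -z); pixel columns grow to the right and rows downward; lengths in m; the calibration is good to about 2 mm. The wrist camera is an equidistant fisheye: a pixel r from the principal point sees the ray r / f radians off the axis. A picture is of the moment at which its call begins: read the wrist's pose just before it. camera_model takes no time and is no camera call.
- arm.job_done(): hands the job in, once; it reports no verdict.
Trained networks look in the newest picture that a camera, given by its name, has taken for a name from the list of things; names that differ only in an ending like _2 or _b are one class to them, and where a whole thing is asked for, a point or a joint stands for the part that bears it (a point fixed in the world has none). Each returns a list of dicts, best first, with "conf" (0 to 1); they miss things now and then, are a little off and sometimes report something else, mostly with a low value. They report only what shows in the picture. A call takes as long as a camera call.
- finder.find_in(camera, name): "box" ([left, top, right, bottom] in pixels, round what is visible of it).
- finder.landmark_of(camera, name): "point" ([column, row] in pixels: a listed point, or the origin of a listed thing).
The state is a dict: "t": time; "q": joint angles; "qd": joint speeds; "joint_efforts": joint torques, N m; "eef_pos": TCP position; "ee_rot": TCP orientation; "force": force on the tool from outside, world axes, zero at the start; "moment": the same for the moment, N m; "width": finger opening in m.
Only numpy, scipy, OpenCV 4.12 (cv2) and the standard library are available. Lean on these libraries where they do the work, as an engineer would, in place of code of your own. Each camera call takes 0.05 s, during which the arm holds its last target. There are 200 camera calls.

## Working session

There is one attempt and no reset: what is moved stays moved. The work goes in short steps, Python scripts to look and compute and a tool call to move; the robot and the scene stay as the last step left them, time stands still between calls to the robot, and variables do not carry over. Pictures are saved under pics/ and viewed, about 12 in all and at most 16, crops included, and the job is handed in when it is done.

Besides the shell and the picture viewer there is one more tool, called after "Emit:" as name(argument=value, ...), one argument or row to a line, values as JSON. apply_moves: Moves the arm, as the interface text tells. Its arguments: {"type":"object","properties":{"increments":{"type":"array"},"hand":{"type":"number"},"force":{"type":"number"}},"required":["increments"]}

```bash
mkdir -p pics
python3 - <<'E'
from station import arm, optics, finder
import cv2, numpy as np
s=arm.get_state(); print({k:np.round(v,3).tolist() for k,v in s.items()})
for c in ("scene","top"):
    im=optics.grab_frame(c); cv2.imwrite(f"pics/{c}0.png",im[:,:,::-1])
    m=optics.camera_model(c); print(c,{k:np.round(v,4).tolist() for k,v in m.items()})
    for n in ["pot_blue","pot_orange","pot_green","coaster_blue","coaster_orange","coaster_green","ringbox_white","ringbox_black","tray","scale"]:
        r=finder.landmark_of(c,n); print(n,[(np.round(d["point"],1).tolist(),round(d["conf"],2)) for d in r[:2]])
print(optics.camera_model("wrist")); print(arm.get_state()["t"])
E
```

```text
{'t': 0.0, 'q': [1.445, 0.359, 0.011, -0.0, -1.224, -0.288], 'qd': [0.001, 0.0, 0.001, -0.0, 0.0, -0.002], 'joint_efforts': [-0.001, -58.272, 29.305, 6.997, 0.007, -0.0], 'eef_pos': [0.271, 0.618, 0.237], 'ee_rot': [-3.141, -0.002, -1.985], 'force': [0.302, 1.12, 0.475], 'moment': [-0.005, -0.023, -0.034], 'width': 0.088}
scene {'fx': 455.3625, 'fy': 455.3625, 'cx': 316.1617, 'cy': 244.2946, 'world_to_cam': [[-0.4023, 0.9153, 0.0186, 0.2274], [-0.6771, -0.3112, 0.6669, 0.3514], [0.6162, 0.2557, 0.7449, -1.2538], [0.0, 0.0, 0.0, 1.0]]}
pot_blue [([223.0, 227.5], 0.97)]
pot_orange [([256.2, 240.2], 0.76)]
pot_green [([191.2, 212.2], 0.87), ([182.7, 243.2], 0.71)]
coaster_blue [([224.8, 228.2], 0.59)]
coaster_orange [([258.0, 238.8], 0.75)]
coaster_green [([194.0, 217.4], 0.63)]
ringbox_white [([183.4, 240.1], 0.66)]
ringbox_black [([225.8, 256.2], 0.6)]
tray [([405.6, 316.5], 0.98)]
scale [([398.6, 231.5], 0.77)]
top {'fx': 531.9915, 'fy': 531.9915, 'cx': 318.1301, 'cy': 235.4636, 'world_to_cam': [[0.0082, -0.9999, 0.0145, -0.0216], [0.9963, 0.0095, 0.0857, -0.5542], [-0.0858, 0.0137, 
[... 237 characters left out ...]
4.3], 0.16)]
coaster_green [([485.1, 225.3], 0.94)]
ringbox_white [([465.5, 188.9], 0.9)]
ringbox_black [([407.6, 185.5], 0.83)]
tray [([189.5, 202.3], 0.82), ([482.9, 225.7], 0.31)]
scale [([231.3, 321.3], 0.58), ([486.2, 226.5], 0.23)]
{'fx': 371.64829954431775, 'fy': 371.64829954431775, 'cx': 320.504918611219, 'cy': 239.50432188406643, 'T_tool_cam': array([[ 9.99999925e-01, -3.45491194e-04, -1.73186279e-04,
         1.70583827e-04],
       [-3.79696399e-04, -9.61827729e-01, -2.73655395e-01,
        -7.46947954e-02],
       [-7.20298365e-05,  2.73655440e-01, -9.61827788e-01,
        -1.46238878e-01],
       [ 0.00000000e+00,  0.00000000e+00,  0.00000000e+00,
         1.00000000e+00]])}
1.1
```

View pics/top0.png

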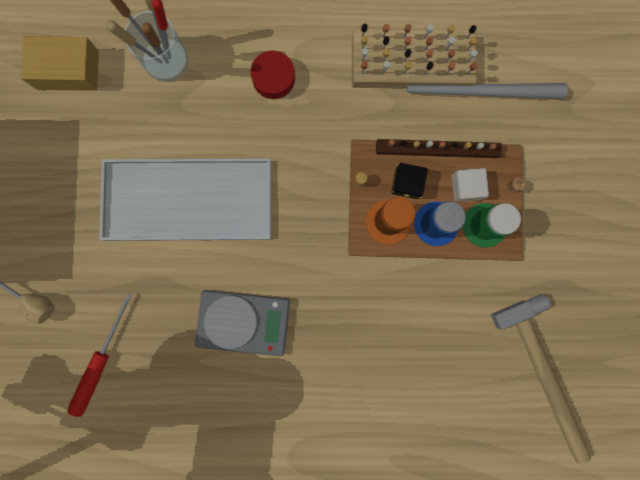

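View pics/scene0.png

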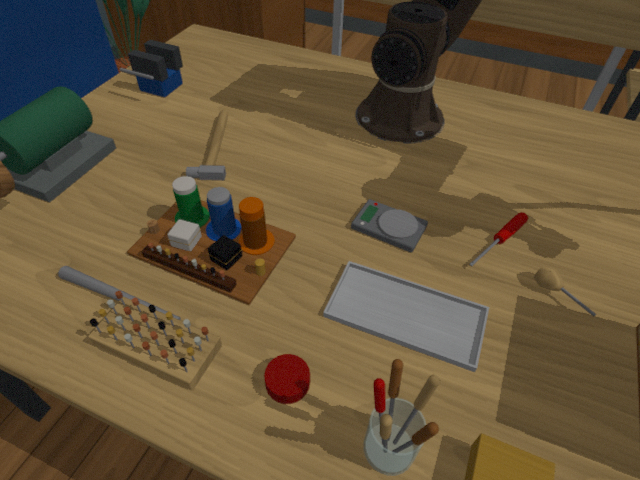

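```bash
cat > h.py <<'E'
import numpy as np, cv2
from station import arm, optics, finder
from scipy.spatial.transform import Rotation as R
def ray(c,p,tool=None):
    m=optics.camera_model(c)
    u=(p[0]-m["cx"])/m["fx"]; v=(p[1]-m["cy"])/m["fy"]
    if c=="wrist":
        th=np.hypot(u,v); k=np.sin(th)/max(th,1e-9)
        d=np.array([u*k,-v*k,-np.cos(th)])
        s=tool; T=np.eye(4); T[:3,:3]=R.from_euler("xyz",s["ee_rot"]).as_matrix(); T[:3,3]=s["eef_pos"]
        T=T@m["T_tool_cam"]
    else:
        d=np.array([u,-v,-1.]); T=np.linalg.inv(m["world_to_cam"])
    return T[:3,3],T[:3,:3]@d
def at(c,p,z,tool=None):
    o,d=ray(c,p,tool); return o+d*(z-o[2])/d[2]
def proj(c,X):
    m=optics.camera_model(c); q=m["world_to_cam"]@np.append(X,1)
    return np.array([m["cx"]-m["fx"]*q[0]/q[2], m["cy"]+m["fy"]*q[1]/q[2]])
E
python3 - <<'E'
from h import *
np.set_printoptions(precision=3,suppress=True)
for n,z,t,s in [("blue",.012,(434.7,223),(224.8,228.2)),("orange",.012,(385.5,223.7),(258,238.8)),("green",.012,(485.1,225.3),(194,217.4)),("white",.012,(465.5,188.9),(183.4,240.1)),("black",.012,(407.6,185.5),(225.8,256.2)),("tray",0,(189.5,202.3),(405.6,316.5)),("scale",0,(231.3,321.3),(398.6,231.5))]:
    print(n,at("top",t,z),at("scene",s,z))
E
```

```text
blue [ 0.577 -0.204  0.012] [ 0.575 -0.203  0.012]
orange [ 0.575 -0.125  0.012] [ 0.572 -0.126  0.012]
green [ 0.574 -0.285  0.012] [ 0.575 -0.278  0.012]
white [ 0.633 -0.255  0.012] [ 0.638 -0.261  0.012]
black [ 0.638 -0.161  0.012] [ 0.639 -0.161  0.012]
tray [0.609 0.192 0.   ] [0.619 0.2   0.   ]
scale [0.418 0.12  0.   ] [0.421 0.127 0.   ]
```

The top view shows the board on the robot's right, with the pots in the order orange (398,215), blue (449,217), green (503,219). The black box is at (410,180) and the white at (471,184). The tray's outline spans (102,160) to (271,240) and the scale's pan is at (231,322). The scene view agrees.

Run:
```python
from h import *
np.set_printoptions(precision=4,suppress=True)
im=cv2.imread("pics/top0.png"); g=cv2.cvtColor(im,cv2.COLOR_BGR2GRAY)
c=cv2.HoughCircles(g[270:370,180:300],cv2.HOUGH_GRADIENT,1,50,param1=80,param2=15,minRadius=20,maxRadius=34)
for k in c[0][:3]: print("pan",k, at("top",k[:2]+[180,270],.024))
for p in [(102,160),(271,160),(271,240),(101,240)]: print("tray",at("top",p,.014))
# display/case direction
for p in [(202,291),(288,297),(283,355),(196,349)]: print("case",at("top",p,.018))
# board corners
for p in [(351,140),(522,145),(523,260),(349,257)]: print("board",at("top",p,.012))
# pot caps
for n,p,z in [("orange",(398,213),.115),("blue",(449.5,217),.11),("green",(503,219.5),.107)]: print(n,at("top",p,z))
for n,lo,hi in [("o",(5,150,100),(16,255,255)),("b",(105,150,60),(125,255,255)),("g",(50,120,40),(90,255,255))]:
    m=cv2.inRange(cv2.cvtColor(im,cv2.COLOR_BGR2HSV),lo,hi); m[:195]=0;m[255:]=0;m[:,:360]=0
    x=np.argwhere(m); print(n,x.min(0),x.max(0),len(x))
```

```text
pan [50.5 51.5 25.7] [0.4191 0.1181 0.024 ]
tray [0.6735 0.3311 0.014 ]
tray [0.6767 0.0602 0.014 ]
tray [0.5473 0.0581 0.014 ]
tray [0.5447 0.3272 0.014 ]
case [0.4657 0.1647 0.018 ]
case [0.4574 0.0297 0.018 ]
case [0.3677 0.0363 0.018 ]
case [0.376  0.1716 0.018 ]
board [ 0.7117 -0.069   0.012 ]
board [ 0.7067 -0.3484  0.012 ]
board [ 0.5191 -0.3454  0.012 ]
board [ 0.5214 -0.0664  0.012 ]
orange [ 0.5794 -0.1281  0.115 ]
blue [ 0.5751 -0.2023  0.11  ]
green [ 0.5726 -0.2799  0.107 ]
o [196 365] [244 415] 1591
b [202 415] [245 456] 794
g [204 463] [246 504] 1053
```

Emit:
apply_moves(
  increments=[0.02, -0.036, 0, 0, 0, -0.12, 0.02, -0.036, 0, 0, 0, -0.12, 0.02, -0.036, 0, 0, 0, -0.12, 0.02, -0.036, 0, 0, 0, -0.12, 0.018, -0.036, 0, 0, 0, -0.12, 0.018, -0.036, 0, 0, 0, -0.12, 0.018, -0.036, 0, 0, 0, -0.12, 0.018, -0.036, 0, 0, 0, -0.12, 0.016, -0.036, 0, 0, 0, -0.12, 0.016, -0.036, 0, 0, 0, -0.08, 0.015, -0.036, 0, 0, 0, 0, 0.015, -0.036, 0, 0, 0, 0, 0.015, -0.036, 0, 0, 0, 0, 0.015, -0.036, 0, 0, 0, 0, 0.015, -0.036, 0, 0, 0, 0, 0.015, -0.036, 0, 0, 0, 0],
  hand=0,
  force=20,
)

```text
t: 2.43
eef_pos: [0.5485, 0.0225, 0.239]
ee_rot: [3.137, 0.007, 3.094]
force: [0.7, 1.8, -0.0]
width: 0.088
```

Emit:
apply_moves(
  increments=[0.007, -0.037, -0.015, 0, 0, 0.02, 0.007, -0.037, -0.015, 0, 0, 0.02, 0.007, -0.037, -0.015, 0, 0, 0, 0.007, -0.037, -0.015, 0, 0, 0, 0, 0, 0, 0, 0, 0],
)

```text
t: 2.85
eef_pos: [0.5795, -0.1363, 0.1794]
ee_rot: [3.137, 0.013, 3.133]
force: [-0.3, 1.6, -0.5]
width: 0.0878
```

Run:
```python
from h import *
s=arm.get_state(); im=optics.grab_frame("wrist"); cv2.imwrite("pics/w1.png",im[:,:,::-1]); print(s["eef_pos"],s["ee_rot"])
for n,z in [("pot_orange",.015),("pot_blue",.015),("coaster_orange",.012),("ringbox_black",.012)]:
    print(n,[(np.round(at("wrist",d["point"],z,s),4),np.round(d["point"]),d["conf"]) for d in finder.landmark_of("wrist",n)[:2]])
```

```text
[ 0.57949    -0.13634228  0.17943251] [3.13660999 0.01304215 3.13311254]
pot_orange []
pot_blue [(array([ 0.5787, -0.206 ,  0.015 ]), array([324., 141.]), 0.57)]
coaster_orange []
ringbox_black [(array([ 0.6438, -0.1585,  0.012 ]), array([249., 198.]), 0.64)]
```

View pics/w1.png

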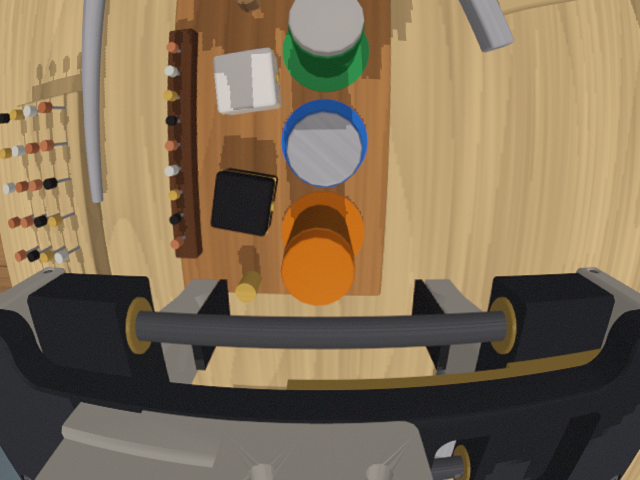

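The wrist view shows the orange cap at about (318,268), the blue cap at (324,148), the green cap at (327,22), the black box at (245,202), and the white box at (246,81).

Run:
```python
from h import *
s=dict(eef_pos=[ 0.57949,-0.13634228,0.17943251],ee_rot=[3.13660999,0.01304215,3.13311254])
for n,p,z in [("o",(318,268),.115),("b",(324,148),.11),("g",(327,22),.107),("co",(323,230),.015),("cb",(325,142),.015)]: print(n,at("wrist",p,z,s).round(4))
```

```text
o [ 0.5826 -0.1325  0.115 ]
b [ 0.5786 -0.2036  0.11  ]
g [ 0.5762 -0.2796  0.107 ]
co [ 0.5802 -0.13    0.015 ]
cb [ 0.5781 -0.2053  0.015 ]
```

Emit:
apply_moves(
  increments=[0, 0.007, -0.03, 0.004, 0.013, 0, 0, 0, -0.03, 0, 0, 0, 0, 0, -0.03, 0, 0, 0, 0, 0, -0.017, 0, 0, 0, 0, 0, 0, 0, 0, 0],
)

```text
t: 3.52
eef_pos: [0.5854, -0.1156, 0.0808]
ee_rot: [3.131, 0.021, -3.134]
force: [-0.0, 0.6, -1.5]
width: 0.0874
```

Emit:
apply_moves(
  increments=[0, 0, 0, 0, 0, 0, 0, 0, 0, 0, 0, 0, 0, 0, 0, 0, 0, 0, 0, 0, 0, 0, 0, 0, 0, 0, 0, 0, 0, 0, 0, 0, 0, 0, 0, 0],
  hand=1,
  force=20,
)

```text
t: 4.02
eef_pos: [0.589, -0.1118, 0.088]
ee_rot: [3.131, 0.03, -3.128]
force: [-2.0, -0.2, 1.2]
width: 0.0535
```

Emit:
apply_moves(
  increments=[0, 0, 0, 0, 0, 0, -0.0006, 0, -0.001, 0, -0.01, -0.01, -0.0006, 0, -0.001, 0, -0.01, -0.01],
  hand=0,
)

```text
t: 4.27
eef_pos: [0.5889, -0.112, 0.0874]
ee_rot: [3.131, 0.053, 3.134]
force: [0.8, 0.2, -0.7]
width: 0.0677
```

Run:
```python
from h import *
a=arm.get_state();optics.grab_frame("top");optics.grab_frame("top");optics.grab_frame("top");b=arm.get_state()
for s in (a,b): print(s["t"],s["eef_pos"],s["ee_rot"],s["width"],s["qd"])
```

```text
4.2667 [ 0.58887681 -0.11198417  0.08738919] [3.13075344 0.05337049 3.13396324] 0.06771651965368745 [ 0.01537803 -0.06036798 -0.14232845  0.03548358  0.21638456 -0.16449919]
4.4167 [ 0.5882584  -0.1120051   0.08725028] [3.13093269 0.05190136 3.13503786] 0.07902696383525389 [ 0.00030105  0.00634195  0.01122853  0.00029244 -0.01057603  0.00806623]
```

```bash
cat >> h.py <<'E'
def go(x,y,z,yaw):
    s=arm.get_state(); r=(R.from_euler("xyz",[np.pi,0,yaw])*R.from_euler("xyz",s["ee_rot"]).inv()).as_rotvec()
    print(s["t"],"d",np.round(np.array([x,y,z])-s["eef_pos"],4),"rot",r.round(3),"w",round(s["width"],4))
E
python3 -c "
from h import *
go(.58,-.129,.072,np.pi)"
```

```text
4.4167 d [-0.0083 -0.017  -0.0153] rot [-0.01   0.052  0.006] w 0.079
```

Emit:
apply_moves(
  increments=[-0.003, -0.006, -0.005, -0.005, 0.02, 0, -0.003, -0.006, -0.005, -0.005, 0.02, 0, -0.003, -0.006, -0.005, 0, 0.02, 0, -0.001, -0.001, -0.001, 0, 0.003, 0, -0.0006, -0.0006, -0.001, 0, 0.003, 0],
)

```text
t: 4.83
eef_pos: [0.5767, -0.1338, 0.0683]
ee_rot: [-3.141, -0.022, 3.136]
force: [0.2, 0.1, 0.4]
width: 0.0873
```

```bash
python3 -c "
from h import *
go(.58,-.129,.072,np.pi);optics.grab_frame('top');go(.58,-.129,.072,np.pi)"
```

```text
4.8333 d [0.0033 0.0048 0.0037] rot [ 0.001 -0.022  0.006] w 0.0873
4.8833 d [0.0036 0.0048 0.004 ] rot [ 0.001 -0.022  0.006] w 0.0877
```

Emit:
apply_moves(
  increments=[0.003, 0.004, 0.003, 0, -0.02, 0, 0, 0, 0, 0, 0, 0],
)

```text
t: 5.05
eef_pos: [0.5797, -0.13, 0.0704]
ee_rot: [-3.141, -0.002, 3.135]
force: [-0.3, 0.0, 0.9]
width: 0.0876
```

Emit:
apply_moves(
  increments=[0, 0, 0, 0, 0, 0, 0, 0, 0, 0, 0, 0, 0, 0, 0, 0, 0, 0],
  hand=1,
)

```text
t: 5.3
eef_pos: [0.5798, -0.1293, 0.0712]
ee_rot: [-3.141, 0.0, 3.136]
force: [-0.4, 0.3, -0.6]
width: 0.0733
```

Emit:
apply_moves(
  increments=[0, 0, 0, 0, 0, 0, 0, 0, 0, 0, 0, 0, 0, 0, 0, 0, 0, 0, 0, 0, 0, 0, 0, 0, 0, 0, 0, 0, 0, 0],
)

```text
t: 5.72
eef_pos: [0.5806, -0.1289, 0.0721]
ee_rot: [-3.141, 0.002, 3.136]
force: [-0.3, -0.1, -0.8]
width: 0.0476
```

Emit:
apply_moves(
  increments=[0, 0, 0.01, 0, 0, 0, 0, 0, 0.015, 0, 0, 0, 0, 0.015, 0.005, 0, 0, 0, 0.002, 0.03, 0, 0, 0, 0, 0.003, 0.037, 0, 0, 0, 0, 0.003, 0.037, 0, 0, 0, 0, 0.003, 0.037, 0, 0, 0, 0, 0.003, 0.037, 0, 0, 0, 0, 0.003, 0.037, 0, 0, 0, 0, 0.003, 0.037, 0, 0, 0, 0, 0.003, 0.037, 0, 0, 0, 0, 0.003, 0.03, 0, 0, 0, 0, 0.003, 0.02, 0, 0, 0, 0, 0, 0.01, 0, 0, 0, 0, 0, 0, 0, 0, 0, 0],
)

```text
t: 6.97
eef_pos: [0.6023, 0.2504, 0.1076]
ee_rot: [-3.141, -0.007, 3.13]
force: [1.2, -1.1, -2.2]
width: 0.0479
```

```bash
python3 -c "
from h import *
go(.611,.272,.0615,np.pi)"
```

```text
6.9667 d [ 0.0087  0.0216 -0.0461] rot [ 0.001 -0.007  0.012] w 0.0479
```

Emit:
apply_moves(
  increments=[0.003, 0.006, 0, 0, -0.003, 0.004, 0.003, 0.007, 0, 0, 0, 0.004, 0.002, 0.006, 0, 0, 0, 0, 0, 0, -0.01, 0, 0, 0, 0, 0, -0.013, 0, 0, 0, 0, 0, -0.01, 0, 0, 0, 0, 0, -0.005, 0, 0, 0, 0, 0, 0, 0, 0, 0],
)

```text
t: 7.63
eef_pos: [0.6105, 0.2663, 0.0667]
ee_rot: [-3.139, -0.006, 3.134]
force: [0.4, 0.2, -2.0]
width: 0.0477
```

```bash
python3 -c "
from h import *
go(.611,.272,.0615,np.pi)"
```

```text
7.6333 d [ 0.0005  0.0057 -0.0052] rot [ 0.002 -0.006  0.008] w 0.0477
```

Emit:
apply_moves(
  increments=[0, 0.003, -0.002, 0, -0.004, 0, 0, 0, -0.002, 0, 0, 0, 0, 0, -0.002, 0, 0, 0, 0, 0, -0.001, 0, 0, 0],
)

```text
t: 7.97
eef_pos: [0.6112, 0.2684, 0.0608]
ee_rot: [-3.138, -0.001, 3.133]
force: [-3.9, -0.5, 6.5]
width: 0.0475
```

Emit:
apply_moves(
  increments=[0, 0, 0, 0, 0, 0, 0, 0, 0, 0, 0, 0, 0, 0, 0, 0, 0, 0, 0, 0, 0, 0, 0, 0],
  hand=0,
)

```text
t: 8.3
eef_pos: [0.6129, 0.2696, 0.0636]
ee_rot: [-3.141, 0.003, 3.135]
force: [-1.0, -0.8, 0.2]
width: 0.0688
```

Emit:
apply_moves(
  increments=[0, 0, 0.02, 0, 0, 0, 0, 0, 0.03, 0, 0, 0, 0, 0, 0.03, 0, 0, 0, -0.001, -0.02, 0.01, 0, 0, 0, -0.003, -0.037, 0, 0, 0, 0, -0.003, -0.039, 0, 0, 0, 0, -0.003, -0.039, 0, 0, 0, 0, -0.003, -0.039, 0, 0, 0, 0, -0.003, -0.039, 0, 0, 0, 0, -0.003, -0.039, 0, 0, 0, 0, -0.003, -0.039, 0, 0, 0, 0, -0.003, -0.039, 0, 0, 0, 0, -0.003, -0.039, 0, 0, 0, 0, -0.003, -0.039, 0, 0, 0, 0, -0.003, -0.035, 0, 0, 0, 0, -0.003, -0.02, 0, 0, 0, 0, 0, 0, 0, 0, 0, 0],
)

```text
t: 9.72
eef_pos: [0.5712, -0.2135, 0.1612]
ee_rot: [3.14, 0.017, -3.141]
force: [0.8, 0.7, 1.0]
width: 0.0876
```

Run:
```python
from h import *
s=arm.get_state(); im=optics.grab_frame("wrist"); cv2.imwrite("pics/w2.png",im[:,:,::-1]); print(s["eef_pos"],s["ee_rot"])
go(.577,-.204,.072,np.pi)
for n,z in [("coaster_orange",.012),("coaster_blue",.012),("ringbox_black",.012),("ringbox_white",.012)]:
    print(n,[(np.round(at("wrist",d["point"],z,s),4),np.round(d["point"]),d["conf"]) for d in finder.landmark_of("wrist",n)[:1]])
```

```text
[ 0.57123091 -0.21349248  0.16124183] [ 3.14022673  0.01698414 -3.14078643]
9.7667 d [ 0.0055  0.0084 -0.0893] rot [-0.002  0.017 -0.001] w 0.0879
coaster_orange [(array([ 0.5784, -0.2832,  0.012 ]), array([316., 142.]), 0.25)]
coaster_blue []
ringbox_black [(array([ 0.6447, -0.1606,  0.012 ]), array([241., 286.]), 0.98)]
ringbox_white [(array([ 0.6395, -0.2556,  0.012 ]), array([240., 177.]), 0.86)]
```

View pics/w2.png

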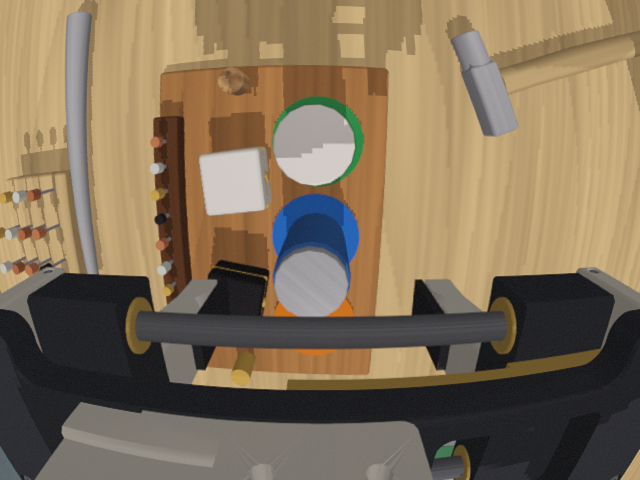

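The blue pot stands between the fingers, with its cap at (312,284) and its coaster at (316,234). The green pot is at (315,143) and the white box at (235,181).

Emit:
apply_moves(
  increments=[0.002, 0.003, -0.02, 0, 0.006, 0, 0.002, 0.003, -0.03, 0, 0.006, 0, 0.001, 0.001, -0.025, 0, 0.004, 0, 0, 0, -0.01, 0, 0, 0, 0, 0, 0, 0, 0, 0],
)

```text
t: 10.38
eef_pos: [0.5811, -0.1955, 0.0769]
ee_rot: [3.14, 0.008, -3.127]
force: [-0.3, -1.0, -0.2]
width: 0.0878
```

Run:
```python
from h import *
s=dict(eef_pos=[ 0.57123091,-0.21349248,0.16124183],ee_rot=[ 3.14022673,0.01698414,-3.14078643])
for n,p,z in [("b",(312,284),.11),("g",(315,144),.107),("cb",(316,233),.015),("w",(234,182),.048)]: print(n,at("wrist",p,z,s).round(4))
go(.578,-.205,.0715,np.pi)
```

```text
b [ 0.5777 -0.2049  0.11  ]
g [ 0.5759 -0.2837  0.107 ]
cb [ 0.5781 -0.2099  0.015 ]
w [ 0.6359 -0.2563  0.048 ]
10.3833 d [-0.0031 -0.0095 -0.0054] rot [-0.001  0.008 -0.015] w 0.0878
```

Emit:
apply_moves(
  increments=[-0.003, -0.009, -0.005, 0, 0.008, -0.015, 0, 0, 0, 0, 0, 0],
)

```text
t: 10.55
eef_pos: [0.5786, -0.2033, 0.0724]
ee_rot: [3.141, -0.001, -3.14]
force: [-0.3, 0.4, 0.1]
width: 0.0874
```

Emit:
apply_moves(
  increments=[0, 0, 0, 0, 0, 0, 0, 0, 0, 0, 0, 0, 0, 0, 0, 0, 0, 0],
  hand=1,
)

```text
t: 10.8
eef_pos: [0.5803, -0.2037, 0.0755]
ee_rot: [3.141, 0.004, -3.139]
force: [0.2, -0.7, 0.1]
width: 0.0729
```

Emit:
apply_moves(
  increments=[0, 0, 0, 0, 0, 0, 0, 0, 0, 0, 0, 0, 0, 0, 0, 0, 0, 0, 0, 0, 0, 0, 0, 0, 0, 0, 0, 0, 0, 0],
)

```text
t: 11.22
eef_pos: [0.5808, -0.2039, 0.0778]
ee_rot: [3.141, 0.007, -3.14]
force: [0.4, -0.6, -1.6]
width: 0.0477
```

Emit:
apply_moves(
  increments=[0, 0, 0.01, 0, 0, 0, 0, 0, 0.012, 0, 0, 0, 0, 0.015, 0.003, 0, 0, 0, 0.002, 0.03, 0, 0, 0, 0, 0.003, 0.037, 0, 0, 0, 0, 0.003, 0.037, 0, 0, 0, 0, 0.003, 0.037, 0, 0, 0, 0, 0.003, 0.037, 0, 0, 0, 0, 0.003, 0.037, 0, 0, 0, 0, 0.003, 0.037, 0, 0, 0, 0, 0.003, 0.037, 0, 0, 0, 0, 0.003, 0.037, 0, 0, 0, 0, 0.003, 0.025, 0, 0, 0, 0, 0.001, 0.015, 0, 0, 0, 0, 0, 0, 0, 0, 0, 0],
)

```text
t: 12.47
eef_pos: [0.6095, 0.1946, 0.1117]
ee_rot: [3.139, 0.01, 3.139]
force: [0.4, -0.2, -2.0]
width: 0.0476
```

```bash
python3 -c "
from h import *
go(.611,.194,.067,np.pi)"
```

```text
12.4667 d [ 0.0015 -0.0006 -0.0447] rot [-0.002  0.01   0.003] w 0.0476
```

Emit:
apply_moves(
  increments=[0, 0, -0.01, 0, 0.005, 0, 0, 0, -0.013, 0, 0.004, 0, 0, 0, -0.009, 0, 0, 0, 0, 0, -0.004, 0, 0, 0, 0, 0, 0, 0, 0, 0],
)

```text
t: 12.88
eef_pos: [0.6082, 0.1915, 0.0716]
ee_rot: [3.14, -0.003, 3.137]
force: [0.2, 0.1, -1.3]
width: 0.0477
```

```bash
python3 -c "
from h import *
go(.611,.192,.067,np.pi)"
```

```text
12.8833 d [ 0.0028  0.0005 -0.0046] rot [-0.001 -0.003  0.005] w 0.0477
```

Emit:
apply_moves(
  increments=[0.001, 0, -0.002, 0, -0.002, 0, 0, 0, -0.002, 0, 0, 0, 0, 0, -0.0015, 0, 0, 0, 0, 0, -0.001, 0, 0, 0],
)

```text
t: 13.22
eef_pos: [0.6093, 0.1893, 0.0667]
ee_rot: [3.141, -0.001, 3.134]
force: [-1.8, 0.0, 0.7]
width: 0.0477
```

Emit:
apply_moves(
  increments=[0, 0, 0, 0, 0, 0, 0, 0, 0, 0, 0, 0, 0, 0, 0, 0, 0, 0, 0, 0, 0, 0, 0, 0, 0, 0, 0, 0, 0, 0],
  hand=0,
)

```text
t: 13.63
eef_pos: [0.611, 0.1892, 0.0686]
ee_rot: [3.139, 0.003, 3.134]
force: [0.5, 0.2, -0.8]
width: 0.0753
```

Emit:
apply_moves(
  increments=[0, 0, 0.02, 0, 0, 0, 0, 0, 0.03, 0, 0, 0, 0, 0, 0.03, 0, 0, 0, -0.001, -0.02, 0.005, 0, 0, 0, -0.003, -0.037, 0, 0, 0, 0, -0.003, -0.039, 0, 0, 0, 0, -0.003, -0.039, 0, 0, 0, 0, -0.003, -0.039, 0, 0, 0, 0, -0.003, -0.039, 0, 0, 0, 0, -0.003, -0.039, 0, 0, 0, 0, -0.003, -0.039, 0, 0, 0, 0, -0.003, -0.039, 0, 0, 0, 0, -0.003, -0.039, 0, 0, 0, 0, -0.003, -0.039, 0, 0, 0, 0, -0.003, -0.035, 0, 0, 0, 0, -0.001, -0.012, 0, 0, 0, 0, 0, 0, 0, 0, 0, 0],
)

```text
t: 15.05
eef_pos: [0.5721, -0.285, 0.158]
ee_rot: [3.142, 0.008, 3.141]
force: [0.4, -0.5, -0.4]
width: 0.0876
```

```bash
python3 -c "
from h import *
go(.576,-.282,.0715,np.pi)"
```

```text
15.05 d [ 0.0039  0.003  -0.0865] rot [-0.     0.008  0.   ] w 0.0876
```

Emit:
apply_moves(
  increments=[0.001, 0, -0.02, 0, 0.004, 0, 0.001, 0, -0.03, 0, 0.004, 0, 0, 0, -0.025, 0, 0, 0, 0, 0, -0.008, 0, 0, 0, 0, 0, 0, 0, 0, 0],
)

```text
t: 15.47
eef_pos: [0.5753, -0.2847, 0.0743]
ee_rot: [-3.14, 0.005, 3.139]
force: [-0.3, 0.9, 0.6]
width: 0.0877
```

```bash
python3 -c "
from h import *
go(.576,-.282,.069,np.pi)"
```

```text
15.4667 d [ 0.0007  0.0027 -0.0053] rot [0.001 0.005 0.003] w 0.0877
```

Emit:
apply_moves(
  increments=[0, 0.002, -0.005, 0, 0, 0, 0, 0, 0, 0, 0, 0],
)

```text
t: 15.63
eef_pos: [0.576, -0.2815, 0.0699]
ee_rot: [-3.14, 0.005, 3.14]
force: [-0.4, 0.3, 0.1]
width: 0.0874
```

Emit:
apply_moves(
  increments=[0, 0, -0.0005, 0, 0, 0, 0, 0, -0.0005, 0, 0, 0, 0, 0, -0.0005, 0, 0, 0, 0, 0, 0, 0, 0, 0, 0, 0, 0, 0, 0, 0, 0, 0, 0, 0, 0, 0, 0, 0, 0, 0, 0, 0, 0, 0, 0, 0, 0, 0],
  hand=1,
)

```text
t: 16.3
eef_pos: [0.5788, -0.2812, 0.0739]
ee_rot: [-3.138, 0.012, -3.141]
force: [1.0, 0.3, -2.2]
width: 0.0479
```

Emit:
apply_moves(
  increments=[0, 0, 0.01, 0, 0, 0, 0, 0, 0.012, 0, 0, 0, 0, 0.015, 0.003, 0, 0, 0, 0.002, 0.03, 0, 0, 0, 0, 0.003, 0.037, 0, 0, 0, 0, 0.003, 0.037, 0, 0, 0, 0, 0.003, 0.037, 0, 0, 0, 0, 0.003, 0.037, 0, 0, 0, 0, 0.003, 0.037, 0, 0, 0, 0, 0.003, 0.037, 0, 0, 0, 0, 0.003, 0.037, 0, 0, 0, 0, 0.003, 0.035, 0, 0, 0, 0, 0.003, 0.025, 0, 0, 0, 0, 0.001, 0.015, 0, 0, 0, 0, 0, 0, 0, 0, 0, 0],
)

```text
t: 17.55
eef_pos: [0.6074, 0.1196, 0.1124]
ee_rot: [3.14, 0.022, 3.137]
force: [0.6, -1.0, -3.2]
width: 0.0476
```

```bash
python3 -c "
from h import *
go(.611,.112,.06,np.pi)"
```

```text
17.55 d [ 0.0036 -0.0076 -0.0524] rot [-0.001  0.022  0.004] w 0.0476
```

Emit:
apply_moves(
  increments=[0.001, -0.003, -0.01, 0, 0.008, 0, 0.001, -0.002, -0.013, 0, 0.007, 0, 0, -0.001, -0.013, 0, 0.005, 0, 0, 0, -0.005, 0, 0, 0, 0, 0, 0, 0, 0, 0],
)

```text
t: 17.97
eef_pos: [0.6086, 0.1127, 0.0686]
ee_rot: [3.139, 0.0, 3.137]
force: [-0.3, 0.1, -2.6]
width: 0.0477
```

```bash
python3 -c "
from h import *
go(.611,.112,.063,np.pi)"
```

```text
17.9667 d [ 0.0024 -0.0007 -0.0056] rot [-0.002  0.     0.004] w 0.0477
```

Emit:
apply_moves(
  increments=[0.001, 0, -0.002, 0, 0, 0, 0, 0, -0.002, 0, 0, 0, 0, 0, -0.0018, 0, 0, 0, 0, 0, -0.001, 0, 0, 0],
)

```text
t: 18.3
eef_pos: [0.609, 0.1104, 0.0627]
ee_rot: [3.141, -0.002, 3.134]
force: [-1.4, 0.3, 0.6]
width: 0.0474
```

Emit:
apply_moves(
  increments=[0, 0, 0, 0, 0, 0, 0, 0, 0, 0, 0, 0, 0, 0, 0, 0, 0, 0, 0, 0, 0, 0, 0, 0, 0, 0, 0, 0, 0, 0],
  hand=0,
)

```text
t: 18.72
eef_pos: [0.6112, 0.1103, 0.0651]
ee_rot: [3.139, 0.003, 3.134]
force: [-0.4, 0.1, -0.5]
width: 0.0754
```

Emit:
apply_moves(
  increments=[0, 0, 0.02, 0, 0, 0, 0, 0, 0.03, 0, 0, 0, 0, 0, 0.03, 0, 0, 0, 0, -0.02, 0.01, 0, 0, 0, 0.001, -0.035, 0, 0, 0, 0, 0.001, -0.035, 0, 0, 0, 0, 0, 0, 0, 0, 0, 0],
)

```text
t: 19.3
eef_pos: [0.6132, 0.0185, 0.1589]
ee_rot: [3.141, 0.004, 3.139]
force: [0.8, 0.1, 0.1]
width: 0.0876
```

Run:
```python
from h import *
s=arm.get_state(); print(np.round(s["q"],2)); go(.618,-.256,.15,np.pi/2); go(.618,-.256,.15,-np.pi/2)
im=optics.grab_frame("top"); cv2.imwrite("pics/top1.png",im[:,:,::-1])
hs=cv2.cvtColor(im,cv2.COLOR_RGB2HSV)
for n,lo,hi in [("orange",(5,150,80),(16,255,255)),("blue",(105,150,50),(125,255,255)),("green",(50,120,30),(90,255,255))]:
    m=cv2.inRange(hs,lo,hi); m[:190]=0;m[260:]=0;m[:,:350]=0;m[:,530:]=0
    c=max(cv2.findContours(m,0,2)[0],key=cv2.contourArea); e=cv2.fitEllipse(cv2.convexHull(c)); print(n,np.round(e,1) if 0 else e,at("top",e[0],.015).round(4))
for n,z in [("ringbox_white",.012),("scale",0),("pot_orange",.004),("pot_blue",.004),("pot_green",.004)]:
    print(n,[(np.round(at("top",d["point"],z),4),d["conf"]) for d in finder.landmark_of("top",n)[:1]])
```

```text
[ 0.35  0.32 -0.24  0.   -1.01 -0.35]
19.3 d [ 0.0048 -0.2745 -0.0089] rot [ 0.002  0.003 -1.569] w 0.0876
19.3 d [ 0.0048 -0.2745 -0.0089] rot [-0.003  0.002  1.573] w 0.0876
orange ((387.6923522949219, 221.8311767578125), (45.179359436035156, 46.152225494384766), 106.88601684570312) [ 0.5781 -0.128   0.015 ]
blue ((436.0386047363281, 223.32122802734375), (42.72985076904297, 43.57560348510742), 142.7350616455078) [ 0.5764 -0.2055  0.015 ]
green ((484.50616455078125, 224.83111572265625), (42.439666748046875, 43.556880950927734), 130.0203857421875) [ 0.5748 -0.2835  0.015 ]
ringbox_white [(array([ 0.6309, -0.2496,  0.012 ]), 0.83)]
scale [(array([0.4161, 0.1197, 0.    ]), 0.8)]
pot_orange [(array([0.6067, 0.2639, 0.004 ]), 0.8)]
pot_blue [(array([0.6076, 0.1899, 0.004 ]), 0.76)]
pot_green [(array([0.6019, 0.1081, 0.004 ]), 0.61)]
```

View pics/top1.png

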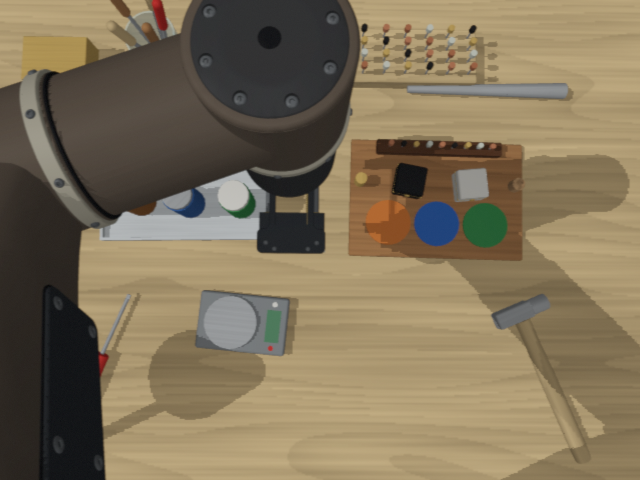

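All three pots stand in the tray and the coasters are clear, at (388,222), (436,223) and (485,225). The white box's top is at (470,184).

Emit:
apply_moves(
  increments=[0, -0.015, 0, 0, 0, -0.11, 0, -0.02, 0, 0, 0, -0.11, 0, -0.02, 0, 0, 0, -0.11, 0, -0.02, 0, 0, 0, -0.11, 0, -0.02, 0, 0, 0, -0.11, 0, -0.02, 0, 0, 0, -0.11, 0, -0.02, 0, 0, 0, -0.11, 0, -0.02, 0, 0, 0, -0.11, 0, -0.02, 0, 0, 0, -0.11, 0, -0.02, 0, 0, 0, -0.11, 0, -0.02, 0, 0, 0, -0.11, 0, -0.02, 0, 0, 0, -0.11, 0, -0.02, 0, 0, 0, -0.1, 0, -0.015, 0, 0, 0, -0.08, 0, 0, 0, 0, 0, 0],
)

```text
t: 20.85
eef_pos: [0.6154, -0.2423, 0.1525]
ee_rot: [-3.136, -0.0, 1.592]
force: [0.1, 0.5, -1.2]
width: 0.0875
```

Run:
```python
from h import *
s=arm.get_state(); im=optics.grab_frame("wrist"); cv2.imwrite("pics/w3.png",im[:,:,::-1]); print(s["eef_pos"].tolist(),s["ee_rot"].tolist())
go(.636,-.256,.15,np.pi/2)
for n,z in [("ringbox_black",.012),("ringbox_white",.012)]:
    print(n,[(np.round(at("wrist",d["point"],z,s),4),np.round(d["point"]),d["conf"]) for d in finder.landmark_of("wrist",n)[:1]])
```

```text
[0.6154141338893719, -0.2422784884696542, 0.15246941492305707] [-3.136259159123717, -0.00035785598424897813, 1.5916114773517198]
20.9 d [ 0.0206 -0.0147 -0.0024] rot [-0.001 -0.005 -0.025] w 0.0873
ringbox_black [(array([ 0.6448, -0.1589,  0.012 ]), array([420., 266.]), 0.68)]
ringbox_white [(array([ 0.6376, -0.2578,  0.012 ]), array([302., 256.]), 0.73)]
```

View pics/w3.png

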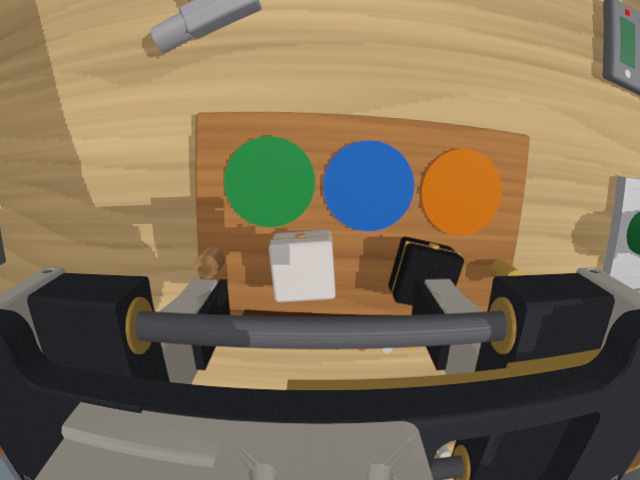

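The white box's top face has corners at about (271,238), (333,233), (335,298) and (274,301). The black box is beside it at (426,272), and the three coasters are clear.

Run:
```python
from h import *
s=dict(eef_pos=[0.6154141338893719, -0.2422784884696542, 0.15246941492305707],ee_rot=[-3.136259159123717, -0.00035785598424897813, 1.5916114773517198])
P=np.array([at("wrist",p,.048,s) for p in [(271,238),(333,233),(335,298),(274,301)]]); print(P.round(4),P.mean(0).round(4))
v=P[1]-P[0]+P[2]-P[3]; w=P[3]-P[0]+P[2]-P[1]; print(np.arctan2(v[1],v[0]),np.arctan2(w[1],w[0])+np.pi/2,np.hypot(*v[:2])/2,np.hypot(*w[:2])/2)
im=cv2.imread("pics/w3.png"); hs=cv2.cvtColor(im,cv2.COLOR_BGR2HSV)
for n,lo,hi in [("orange",(5,190,100),(16,255,255)),("blue",(105,150,50),(125,255,255)),("green",(50,120,30),(90,255,255))]:
    m=cv2.inRange(hs,lo,hi); m[:120]=0;m[250:]=0;m[:,540:]=0
    c=max(cv2.findContours(m,0,2)[0],key=cv2.contourArea); c=c[:,0]; W=np.array([at("wrist",p,.015,s) for p in c]); print(n,cv2.minEnclosingCircle(W[:,:2].astype(np.float32)))
go(P[:,0].mean(),P[:,1].mean(),.028,np.pi/2)
```

```text
[[ 0.6128 -0.2777  0.048 ]
 [ 0.6083 -0.2342  0.048 ]
 [ 0.6579 -0.2311  0.048 ]
 [ 0.6615 -0.2765  0.048 ]] [ 0.6351 -0.2549  0.048 ]
1.6626161582568952 1.6141376981255295 0.044632795900692 0.04920827578005823
orange ((0.5802204012870789, -0.12872329354286194), 0.03626978397369385)
blue ((0.5786749124526978, -0.20614661276340485), 0.035413701087236404)
green ((0.5770904421806335, -0.28383153676986694), 0.03563827648758888)
21.0 d [ 0.0196 -0.0148 -0.1247] rot [-0.001 -0.005 -0.029] w 0.0876
```

Emit:
apply_moves(
  increments=[0.007, -0.005, 0, 0, 0, 0.02, 0.007, -0.005, -0.01, 0, 0, 0.02, 0.005, -0.004, -0.025, 0, 0, 0, 0, 0, -0.025, 0, 0, 0, 0, 0, 0, 0, 0, 0],
  hand=0.2,
)

```text
t: 21.42
eef_pos: [0.638, -0.248, 0.0937]
ee_rot: [3.141, -0.0, 1.658]
force: [-1.7, 1.6, -1.4]
width: 0.0707
```

Run:
```python
from h import *
go(.636,-.256,.029,1.63)
```

```text
21.4167 d [-0.002  -0.008  -0.0647] rot [-0.     0.    -0.028] w 0.0707
```

Emit:
apply_moves(
  increments=[-0.002, -0.007, -0.008, 0, 0, -0.02, 0, 0, -0.018, 0, 0, 0, 0, 0, -0.01, 0, 0, 0, 0, 0, 0, 0, 0, 0],
)

```text
t: 21.75
eef_pos: [0.6376, -0.253, 0.059]
ee_rot: [3.139, 0.001, 1.642]
force: [-1.6, -0.3, -0.0]
width: 0.0702
```

Run:
```python
from h import *
go(.636,-.256,.029,1.63)
```

```text
21.75 d [-0.0016 -0.003  -0.03  ] rot [ 0.001  0.002 -0.012] w 0.0702
```

Tips are at z 0.048, with a margin of about 9 mm on each side.

Emit:
apply_moves(
  increments=[-0.001, -0.003, -0.008, 0, 0, -0.005, 0, 0, -0.01, 0, 0, 0, 0, 0, -0.008, 0, 0, 0, 0, 0, -0.001, 0, 0, 0, 0, 0, 0, 0, 0, 0],
)

```text
t: 22.17
eef_pos: [0.638, -0.2566, 0.0329]
ee_rot: [3.136, 0.003, 1.637]
force: [-0.9, -0.3, -0.2]
width: 0.0706
```

Emit:
apply_moves(
  increments=[0, 0, -0.0005, 0, 0, 0, 0, 0, -0.0005, 0, 0, 0, 0, 0, -0.0005, 0, 0, 0, 0, 0, 0, 0, 0, 0, 0, 0, 0, 0, 0, 0, 0, 0, 0, 0, 0, 0],
  hand=1,
  force=15,
)

```text
t: 22.67
eef_pos: [0.6386, -0.2568, 0.0324]
ee_rot: [3.134, 0.003, 1.637]
force: [-1.3, 0.4, -1.0]
width: 0.0461
```

Emit:
apply_moves(
  increments=[0, 0, 0.01, 0, 0, 0, 0, 0, 0.015, 0, 0, 0, 0, 0, 0.015, 0, 0, 0, -0.008, 0.014, 0, 0, 0, 0, -0.017, 0.029, 0, 0, 0, 0, -0.018, 0.031, 0, 0, 0, 0, -0.018, 0.031, 0, 0, 0, 0, -0.018, 0.031, 0, 0, 0, 0, -0.018, 0.031, 0, 0, 0, 0, -0.018, 0.031, 0, 0, 0, 0, -0.018, 0.031, 0, 0, 0, 0, -0.018, 0.031, 0, 0, 0, 0, -0.018, 0.031, 0, 0, 0, 0, -0.017, 0.028, 0, 0, 0, 0, -0.014, 0.024, 0, 0, 0, 0, -0.008, 0.014, 0, 0, 0, 0, 0, 0, 0, 0, 0, 0],
)

```text
t: 24.08
eef_pos: [0.4237, 0.1118, 0.0864]
ee_rot: [3.119, -0.0, 1.634]
force: [0.6, -0.1, -0.6]
width: 0.0461
```

Run:
```python
from h import *
go(.419,.118,.0445,1.63)
s=arm.get_state(); im=optics.grab_frame("wrist"); cv2.imwrite("pics/w4.png",im[:,:,::-1]); print(s["eef_pos"].tolist(),s["ee_rot"].tolist())
```

```text
24.0833 d [-0.0047  0.0062 -0.0419] rot [-0.002  0.022 -0.004] w 0.0461
[0.4236891534025708, 0.11184267051240641, 0.08637215133275103] [3.11917952929379, -0.00041817434250068786, 1.6344975107768445]
```

View pics/w4.png

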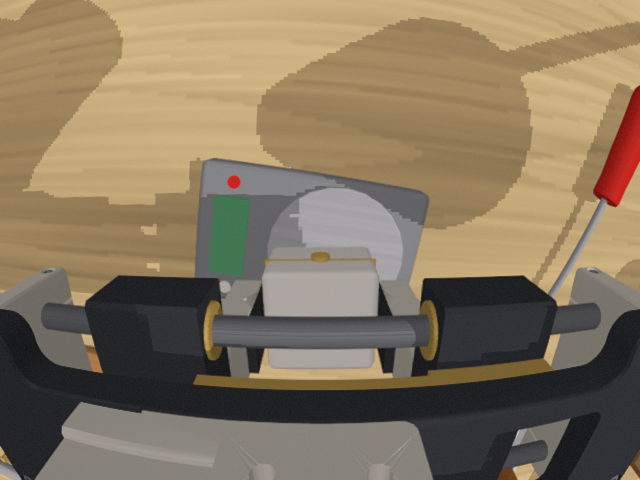

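Run:
```python
from h import *
s=dict(eef_pos=[0.4236891534025708, 0.11184267051240641, 0.08637215133275103],ee_rot=[3.11917952929379, -0.00041817434250068786, 1.6344975107768445])
a=at("wrist",(321,264),.102,s);b=at("wrist",(321,368),.102,s);print(a,b,(a+b)/2)
for p in [(268,245),(336,187),(404,250)]: print(at("wrist",p,.024,s))
```

```text
[0.39684253 0.10972641 0.102     ] [0.4444346  0.11280729 0.102     ] [0.42063857 0.11126685 0.102     ]
[0.41671096 0.07985475 0.024     ]
[0.37997028 0.11722781 0.024     ]
[0.41471833 0.16077349 0.024     ]
```

Emit:
apply_moves(
  increments=[0, 0.003, -0.006, 0, 0.01, 0, 0, 0.003, -0.01, 0, 0.008, 0, 0, 0.001, -0.01, 0, 0, 0, 0, 0, -0.007, 0, 0, 0, 0, 0, 0, 0, 0, 0],
)

```text
t: 24.55
eef_pos: [0.4264, 0.1181, 0.0518]
ee_rot: [3.137, -0.004, 1.633]
force: [0.2, -0.2, -1.7]
width: 0.046
```

Run:
```python
from h import *
go(.423,.1195,.0445,1.63)
```

```text
24.55 d [-0.0034  0.0014 -0.0073] rot [-0.004  0.005 -0.003] w 0.046
```

Emit:
apply_moves(
  increments=[-0.003, 0.001, -0.003, -0.004, 0.005, 0, -0.001, 0, -0.0025, 0, 0, 0, 0, 0, -0.0015, 0, 0, 0, 0, 0, -0.0008, 0, 0, 0, 0, 0, -0.0005, 0, 0, 0],
)

```text
t: 24.97
eef_pos: [0.4227, 0.1177, 0.0434]
ee_rot: [-3.138, 0.002, 1.631]
force: [-3.8, 0.4, 6.0]
width: 0.0458
```

Emit:
apply_moves(
  increments=[0, 0, 0, 0, 0, 0, 0, 0, 0, 0, 0, 0, 0, 0, 0, 0, 0, 0, 0, 0, 0, 0, 0, 0],
  hand=0,
)

```text
t: 25.3
eef_pos: [0.4234, 0.118, 0.0442]
ee_rot: [-3.14, 0.001, 1.631]
force: [0.3, 0.2, -0.2]
width: 0.0671
```

Emit:
apply_moves(
  increments=[0, 0, 0.01, 0, 0, 0, 0, 0, 0.025, 0, 0, 0, 0, 0, 0.035, 0, 0, 0, 0, 0, 0.03, 0, 0, 0, 0, 0, 0.01, 0, 0, 0, 0, 0, 0, 0, 0, 0],
)

```text
t: 25.8
eef_pos: [0.4217, 0.1162, 0.1576]
ee_rot: [-3.136, 0.005, 1.631]
force: [-0.4, 0.4, -0.2]
width: 0.0874
```

Run:
```python
from h import *
go(.611,.11,.16,np.pi)
s=arm.get_state(); im=optics.grab_frame("wrist"); cv2.imwrite("pics/w5.png",im[:,:,::-1]); print(s["eef_pos"].tolist(),s["ee_rot"].tolist())
for n,z in [("ringbox_white",.024),("scale",.0)]:
    print(n,[(np.round(at("wrist",d["point"],z,s),4),np.round(d["point"]),d["conf"]) for d in finder.landmark_of("wrist",n)[:1]])
```

```text
25.8 d [ 0.1893 -0.0062  0.0024] rot [ 0.008 -0.     1.511] w 0.0874
[0.421697369645382, 0.11615055389186203, 0.1575610819213608] [-3.1361718194581543, 0.00478212153350599, 1.6305553441227256]
ringbox_white [(array([0.423 , 0.1178, 0.024 ]), array([324., 234.]), 0.97)]
scale []
```

View pics/w5.png

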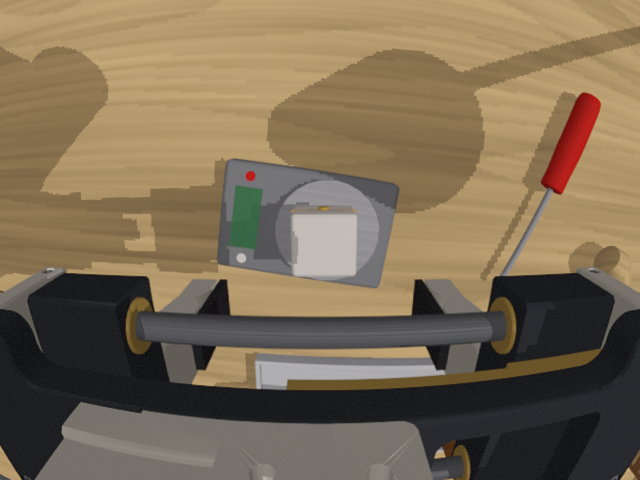

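The white box sits at (324,240) inside the pan, whose centre is at (327,231); it is about 3 mm off centre and flat. Next is the green pot.

Emit:
apply_moves(
  increments=[0.008, 0, 0, 0, 0, 0.1, 0.015, 0, 0, 0, 0, 0.12, 0.016, 0, 0, 0, 0, 0.12, 0.016, 0, 0, 0, 0, 0.12, 0.016, 0, 0, 0, 0, 0.12, 0.016, 0, 0, 0, 0, 0.12, 0.016, 0, 0, 0, 0, 0.12, 0.016, 0, 0, 0, 0, 0.12, 0.016, 0, 0, 0, 0, 0.12, 0.016, 0, 0, 0, 0, 0.12, 0.015, -0.002, 0, 0, 0, 0.12, 0.013, -0.002, 0, 0, 0, 0.12, 0.01, -0.002, 0, 0, 0, 0.07, 0, 0, 0, 0, 0, 0, 0, 0, 0, 0, 0, 0],
)

```text
t: 27.2
eef_pos: [0.6049, 0.1013, 0.1225]
ee_rot: [-3.096, -0.018, -3.102]
force: [-0.9, 0.8, -0.0]
width: 0.0874
```

Run:
```python
from h import *
go(.611,.11,.063,np.pi)
s=arm.get_state(); im=optics.grab_frame("wrist"); cv2.imwrite("pics/w6.png",im[:,:,::-1]); print(s["eef_pos"].tolist(),s["ee_rot"].tolist())
```

```text
27.2 d [ 0.0061  0.0087 -0.0595] rot [ 0.046 -0.017 -0.04 ] w 0.0874
[0.6048524812873595, 0.1012913177280211, 0.1224702083805963] [-3.095941492754132, -0.01805102437931483, -3.1019009592848774]
```

View pics/w6.png

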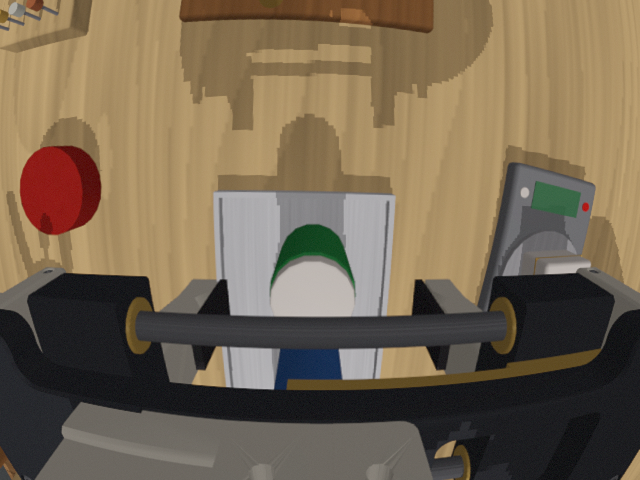

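The green pot is upright between the fingers, with its cap at (313,297).

Emit:
apply_moves(
  increments=[0.003, 0.004, 0, 0.023, -0.008, -0.02, 0.003, 0.004, 0, 0.023, -0.008, -0.02, 0, 0, 0, 0, 0, 0],
)

```text
t: 27.5
eef_pos: [0.6089, 0.1103, 0.1203]
ee_rot: [3.138, -0.004, 3.134]
force: [0.0, -0.4, -0.4]
width: 0.0873
```

Run:
```python
from h import *
s=dict(eef_pos=[0.6048524812873595, 0.1012913177280211, 0.1224702083805963],ee_rot=[-3.095941492754132, -0.01805102437931483, -3.1019009592848774])
print(at("wrist",(313,297),.096,s))
go(.611,.11,.063,np.pi)
```

```text
[0.6087981  0.10542442 0.096     ]
27.5 d [ 0.0021 -0.0003 -0.0573] rot [-0.003 -0.004  0.008] w 0.0873
```

Emit:
apply_moves(
  increments=[0, -0.002, -0.015, 0, 0, 0.004, 0, 0, -0.022, 0, 0, 0, 0, 0, -0.015, 0, 0, 0, 0, 0, -0.004, 0, 0, 0, 0, 0, 0, 0, 0, 0],
)

```text
t: 27.92
eef_pos: [0.6097, 0.1093, 0.0663]
ee_rot: [3.132, 0.004, 3.133]
force: [-0.6, -0.2, 0.9]
width: 0.0878
```

Run:
```python
from h import *
go(.61,.108,.06,np.pi)
```

```text
27.9167 d [ 0.0003 -0.0013 -0.0063] rot [-0.009  0.004  0.009] w 0.0878
```

Emit:
apply_moves(
  increments=[0, -0.001, -0.005, -0.008, 0.003, 0.006, 0, 0, 0, 0, 0, 0, 0, 0, -0.0005, 0, 0, 0],
)

```text
t: 28.17
eef_pos: [0.6106, 0.1087, 0.0627]
ee_rot: [3.14, 0.003, 3.139]
force: [0.5, 0.7, 0.4]
width: 0.0876
```

Emit:
apply_moves(
  increments=[0, 0, -0.0005, 0, 0, 0, 0, 0, -0.0005, 0, 0, 0, 0, 0, -0.0005, 0, 0, 0, 0, 0, -0.0005, 0, 0, 0, 0, 0, 0, 0, 0, 0, 0, 0, 0, 0, 0, 0, 0, 0, 0, 0, 0, 0, 0, 0, 0, 0, 0, 0],
  hand=1,
  force=20,
)

```text
t: 28.83
eef_pos: [0.6113, 0.1093, 0.0628]
ee_rot: [3.139, 0.006, 3.139]
force: [0.9, -0.0, -0.9]
width: 0.0481
```

Emit:
apply_moves(
  increments=[0, 0, 0.012, 0, 0, 0, 0, 0, 0.018, 0, 0, 0, 0, -0.015, 0.005, 0, 0, 0, -0.003, -0.03, 0, 0, 0, 0, -0.004, -0.037, 0, 0, 0, 0, -0.004, -0.037, 0, 0, 0, 0, -0.004, -0.037, 0, 0, 0, 0, -0.004, -0.037, 0, 0, 0, 0, -0.004, -0.037, 0, 0, 0, 0, -0.004, -0.037, 0, 0, 0, 0, -0.004, -0.037, 0, 0, 0, 0, -0.003, -0.035, 0, 0, 0, 0, -0.002, -0.025, 0, 0, 0, 0, 0, -0.013, 0, 0, 0, 0, 0, 0, 0, 0, 0, 0],
)

```text
t: 30.08
eef_pos: [0.5681, -0.2874, 0.1056]
ee_rot: [3.139, 0.007, -3.14]
force: [1.1, 0.3, -2.8]
width: 0.0476
```

Run:
```python
from h import *
go(.576,-.2825,.0738,np.pi)
```

```text
30.0833 d [ 0.0079  0.0049 -0.0318] rot [-0.003  0.007 -0.001] w 0.0476
```

Emit:
apply_moves(
  increments=[0.004, 0.002, -0.006, 0, 0.004, 0, 0.003, 0.002, -0.01, 0, 0, 0, 0, 0, -0.006, 0, 0, 0, 0, 0, -0.003, 0, 0, 0, 0, 0, 0, 0, 0, 0],
)

```text
t: 30.5
eef_pos: [0.5747, -0.2821, 0.078]
ee_rot: [3.138, 0.002, -3.141]
force: [-1.1, 0.7, -2.5]
width: 0.0474
```

Run:
```python
from h import *
go(.576,-.2825,.0738,np.pi)
s=arm.get_state(); im=optics.grab_frame("wrist"); cv2.imwrite("pics/w7.png",im[:,:,::-1]); print(s["eef_pos"].tolist(),s["ee_rot"].tolist())
```

```text
30.5 d [ 0.0013 -0.0004 -0.0042] rot [-0.004  0.002 -0.   ] w 0.0474
[0.5746806301194453, -0.28206622395466635, 0.07798325321035146] [3.137706036122594, 0.0017542430714194701, -3.141345206544154]
```

View pics/w7.png

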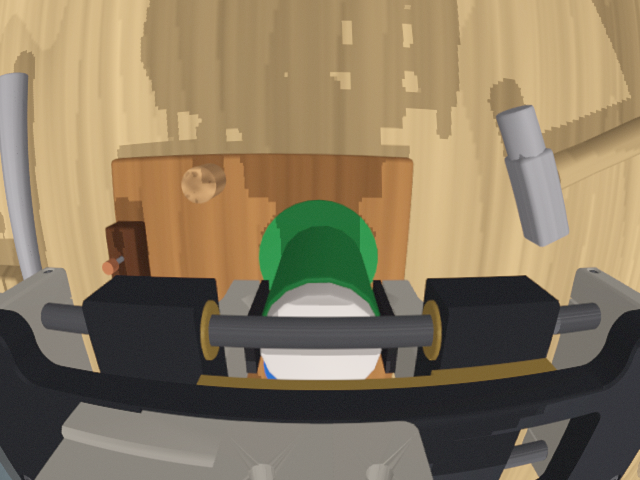

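The green coaster spans columns 260 to 377 and the held pot is centred above it at about column 319, so I lower it.

Emit:
apply_moves(
  increments=[0.001, 0, -0.002, -0.002, 0.002, 0, 0, 0, -0.0015, 0, 0, 0, 0, 0, -0.0015, 0, 0, 0, 0, 0, -0.001, 0, 0, 0],
)

```text
t: 30.88
eef_pos: [0.5766, -0.2808, 0.0739]
ee_rot: [3.141, -0.0, -3.137]
force: [-5.4, 0.8, 8.4]
width: 0.0474
```

Emit:
apply_moves(
  increments=[0, 0, 0, 0, 0, 0, 0, 0, 0, 0, 0, 0, 0, 0, 0, 0, 0, 0, 0, 0, 0, 0, 0, 0, 0, 0, 0, 0, 0, 0],
  hand=0,
)

```text
t: 31.3
eef_pos: [0.5787, -0.2811, 0.0765]
ee_rot: [-3.14, 0.005, -3.136]
force: [-0.8, 0.7, 0.6]
width: 0.0754
```

Emit:
apply_moves(
  increments=[0, 0, 0.015, 0, 0, 0, 0, 0, 0.025, 0, 0, 0, 0, 0, 0.025, 0, 0, 0, 0, 0, 0.015, 0, 0, 0, 0.002, 0.02, 0, 0, 0, 0, 0.003, 0.037, 0, 0, 0, 0, 0.003, 0.039, 0, 0, 0, 0, 0.003, 0.039, 0, 0, 0, 0, 0.003, 0.039, 0, 0, 0, 0, 0.003, 0.039, 0, 0, 0, 0, 0.003, 0.039, 0, 0, 0, 0, 0.003, 0.039, 0, 0, 0, 0, 0.003, 0.039, 0, 0, 0, 0, 0.003, 0.039, 0, 0, 0, 0, 0.003, 0.039, 0, 0, 0, 0, 0.003, 0.035, 0, 0, 0, 0, 0.002, 0.025, 0, 0, 0, 0, 0, 0, 0, 0, 0, 0],
)

```text
t: 32.8
eef_pos: [0.6146, 0.2074, 0.162]
ee_rot: [3.141, 0.012, 3.141]
force: [-0.6, -1.0, -0.3]
width: 0.0879
```

Run:
```python
from h import *
go(.61,.187,.067,np.pi)
```

```text
32.8 d [-0.0046 -0.0204 -0.095 ] rot [-0.001  0.012  0.001] w 0.0879
```

Emit:
apply_moves(
  increments=[-0.002, -0.01, -0.01, 0, 0.006, 0, -0.002, -0.008, -0.015, 0, 0.004, 0, 0, 0, -0.025, 0, 0, 0, 0, 0, -0.025, 0, 0, 0, 0, 0, -0.008, 0, 0, 0, 0, 0, 0, 0, 0, 0],
)

```text
t: 33.3
eef_pos: [0.6096, 0.1872, 0.0753]
ee_rot: [3.14, 0.002, -3.14]
force: [-0.5, -0.4, 0.5]
width: 0.0876
```

Run:
```python
from h import *
go(.61,.1875,.063,np.pi)
```

```text
33.3 d [ 0.0004  0.0003 -0.0123] rot [-0.002  0.002 -0.001] w 0.0876
```

Emit:
apply_moves(
  increments=[0, 0, -0.006, 0, 0, 0, 0, 0, -0.004, 0, 0, 0, 0, 0, 0, 0, 0, 0],
)

```text
t: 33.55
eef_pos: [0.6102, 0.1856, 0.0658]
ee_rot: [3.14, 0.003, -3.142]
force: [-0.6, 0.2, -0.2]
width: 0.0875
```

Emit:
apply_moves(
  increments=[0, 0, -0.0005, 0, 0, 0, 0, 0, -0.0005, 0, 0, 0, 0, 0, -0.0005, 0, 0, 0, 0, 0, -0.0005, 0, 0, 0, 0, 0, 0, 0, 0, 0, 0, 0, 0, 0, 0, 0, 0, 0, 0, 0, 0, 0, 0, 0, 0, 0, 0, 0],
  hand=1,
)

```text
t: 34.22
eef_pos: [0.6119, 0.1867, 0.0674]
ee_rot: [3.137, 0.008, -3.141]
force: [-0.3, 0.1, -2.1]
width: 0.0478
```

Emit:
apply_moves(
  increments=[0, 0, 0.012, 0, 0, 0, 0, 0, 0.018, 0, 0, 0, 0, -0.015, 0.005, 0, 0, 0, -0.003, -0.03, 0, 0, 0, 0, -0.003, -0.037, 0, 0, 0, 0, -0.003, -0.037, 0, 0, 0, 0, -0.003, -0.037, 0, 0, 0, 0, -0.003, -0.037, 0, 0, 0, 0, -0.003, -0.037, 0, 0, 0, 0, -0.003, -0.037, 0, 0, 0, 0, -0.003, -0.037, 0, 0, 0, 0, -0.003, -0.033, 0, 0, 0, 0, -0.002, -0.023, 0, 0, 0, 0, 0, -0.01, 0, 0, 0, 0, 0, 0, 0, 0, 0, 0],
)

```text
t: 35.47
eef_pos: [0.5774, -0.2017, 0.1123]
ee_rot: [3.137, 0.013, -3.136]
force: [-0.0, 0.4, -1.7]
width: 0.0479
```

Run:
```python
from h import *
go(.5775,-.2065,.0784,np.pi)
```

```text
35.4667 d [ 0.0001 -0.0048 -0.0339] rot [-0.005  0.013 -0.006] w 0.0479
```

Emit:
apply_moves(
  increments=[0, -0.002, -0.006, -0.003, 0.006, -0.003, 0, -0.002, -0.01, 0, 0.004, 0, 0, 0, -0.008, 0, 0, 0, 0, 0, -0.003, 0, 0, 0, 0, 0, 0, 0, 0, 0],
)

```text
t: 35.88
eef_pos: [0.5772, -0.204, 0.0828]
ee_rot: [3.14, 0.002, -3.138]
force: [0.8, 0.0, -1.2]
width: 0.0475
```

Run:
```python
from h import *
go(.5775,-.2065,.0784,np.pi)
```

```text
35.8833 d [ 0.0003 -0.0025 -0.0044] rot [-0.002  0.002 -0.003] w 0.0475
```

Emit:
apply_moves(
  increments=[0, -0.002, -0.002, -0.002, 0, 0, 0, 0, -0.0015, 0, 0, 0, 0, 0, -0.0015, 0, 0, 0, 0, 0, -0.001, 0, 0, 0],
)

```text
t: 36.22
eef_pos: [0.5771, -0.2049, 0.0783]
ee_rot: [-3.139, -0.001, -3.133]
force: [-2.6, 1.0, 4.1]
width: 0.0477
```

Emit:
apply_moves(
  increments=[0, 0, 0, 0, 0, 0, 0, 0, 0, 0, 0, 0, 0, 0, 0, 0, 0, 0, 0, 0, 0, 0, 0, 0, 0, 0, 0, 0, 0, 0],
  hand=0,
)

```text
t: 36.63
eef_pos: [0.5789, -0.2043, 0.0801]
ee_rot: [-3.138, 0.003, -3.131]
force: [0.1, 0.5, 0.2]
width: 0.0756
```

Emit:
apply_moves(
  increments=[0, 0, 0.015, 0, 0, 0, 0, 0, 0.025, 0, 0, 0, 0, 0, 0.025, 0, 0, 0, 0, 0, 0.015, 0, 0, 0, 0.002, 0.02, 0, 0, 0, 0, 0.003, 0.037, 0, 0, 0, 0, 0.003, 0.039, 0, 0, 0, 0, 0.003, 0.039, 0, 0, 0, 0, 0.003, 0.039, 0, 0, 0, 0, 0.003, 0.039, 0, 0, 0, 0, 0.003, 0.039, 0, 0, 0, 0, 0.003, 0.039, 0, 0, 0, 0, 0.003, 0.039, 0, 0, 0, 0, 0.003, 0.039, 0, 0, 0, 0, 0.003, 0.039, 0, 0, 0, 0, 0.002, 0.028, 0, 0, 0, 0, 0, 0.018, 0, 0, 0, 0, 0, 0, 0, 0, 0, 0],
)

```text
t: 38.13
eef_pos: [0.6113, 0.2717, 0.1639]
ee_rot: [-3.141, 0.008, -3.136]
force: [0.5, 0.7, -0.4]
width: 0.0877
```

Run:
```python
from h import *
go(.611,.2695,.063,np.pi)
```

```text
38.1333 d [-0.0003 -0.0022 -0.1009] rot [ 0.001  0.008 -0.005] w 0.0877
```

Emit:
apply_moves(
  increments=[0, -0.001, -0.02, 0, 0.006, -0.003, 0, 0, -0.03, 0, 0, 0, 0, 0, -0.025, 0, 0, 0, 0, 0, -0.012, 0, 0, 0, 0, 0, 0, 0, 0, 0],
)

```text
t: 38.55
eef_pos: [0.6117, 0.2728, 0.0751]
ee_rot: [3.14, 0.005, -3.135]
force: [0.3, -1.2, -0.9]
width: 0.0875
```

Run:
```python
from h import *
go(.611,.2695,.062,np.pi)
```

```text
38.55 d [-0.0007 -0.0033 -0.0131] rot [-0.002  0.005 -0.006] w 0.0875
```

Emit:
apply_moves(
  increments=[0, -0.003, -0.007, 0, 0.004, -0.003, 0, 0, -0.005, 0, 0, 0, 0, 0, 0, 0, 0, 0],
)

```text
t: 38.8
eef_pos: [0.6122, 0.2686, 0.0629]
ee_rot: [3.14, 0.001, -3.139]
force: [0.8, -0.0, -0.6]
width: 0.0875
```

Emit:
apply_moves(
  increments=[0, 0, -0.0005, 0, 0, 0, 0, 0, -0.0005, 0, 0, 0, 0, 0, -0.0005, 0, 0, 0, 0, 0, -0.0005, 0, 0, 0, 0, 0, 0, 0, 0, 0, 0, 0, 0, 0, 0, 0, 0, 0, 0, 0, 0, 0, 0, 0, 0, 0, 0, 0],
  hand=1,
)

```text
t: 39.47
eef_pos: [0.6138, 0.2693, 0.0648]
ee_rot: [3.137, 0.005, -3.14]
force: [-0.6, 0.2, -2.7]
width: 0.0475
```

Emit:
apply_moves(
  increments=[0, 0, 0.012, 0, 0, 0, 0, 0, 0.018, 0, 0, 0, 0, -0.015, 0.005, 0, 0, 0, -0.003, -0.03, 0, 0, 0, 0, -0.003, -0.037, 0, 0, 0, 0, -0.003, -0.037, 0, 0, 0, 0, -0.003, -0.037, 0, 0, 0, 0, -0.003, -0.037, 0, 0, 0, 0, -0.003, -0.037, 0, 0, 0, 0, -0.003, -0.037, 0, 0, 0, 0, -0.003, -0.037, 0, 0, 0, 0, -0.003, -0.035, 0, 0, 0, 0, -0.002, -0.026, 0, 0, 0, 0, 0, -0.013, 0, 0, 0, 0, 0, 0, 0, 0, 0, 0],
)

```text
t: 40.72
eef_pos: [0.5773, -0.1274, 0.1078]
ee_rot: [3.136, 0.007, -3.135]
force: [-0.0, -0.2, -1.9]
width: 0.0477
```

Run:
```python
from h import *
go(.579,-.1285,.0758,np.pi)
```

```text
40.7167 d [ 0.0017 -0.0011 -0.032 ] rot [-0.005  0.007 -0.006] w 0.0477
```

Emit:
apply_moves(
  increments=[0, 0, -0.006, -0.003, 0.004, -0.004, 0, 0, -0.01, 0, 0, 0, 0, 0, -0.007, 0, 0, 0, 0, 0, -0.003, 0, 0, 0, 0, 0, 0, 0, 0, 0],
)

```text
t: 41.13
eef_pos: [0.5764, -0.1269, 0.0798]
ee_rot: [3.139, 0.003, -3.141]
force: [-0.8, 0.9, -3.1]
width: 0.0477
```

Run:
```python
from h import *
go(.579,-.1285,.0758,np.pi)
```

```text
41.1333 d [ 0.0026 -0.0016 -0.004 ] rot [-0.003  0.003 -0.001] w 0.0477
```

Emit:
apply_moves(
  increments=[0.002, -0.001, -0.002, -0.002, 0.002, 0, 0, 0, -0.0015, 0, 0, 0, 0, 0, -0.0015, 0, 0, 0, 0, 0, -0.001, 0, 0, 0],
)

```text
t: 41.47
eef_pos: [0.5786, -0.1269, 0.0755]
ee_rot: [-3.139, -0.001, -3.135]
force: [-4.1, -0.4, 5.6]
width: 0.0473
```

Emit:
apply_moves(
  increments=[0, 0, 0, 0, 0, 0, 0, 0, 0, 0, 0, 0, 0, 0, 0, 0, 0, 0, 0, 0, 0, 0, 0, 0, 0, 0, 0, 0, 0, 0],
  hand=0,
)

```text
t: 41.88
eef_pos: [0.581, -0.1259, 0.0775]
ee_rot: [-3.139, 0.003, -3.133]
force: [-0.0, 0.3, -0.3]
width: 0.0754
```

Emit:
apply_moves(
  increments=[0, 0, 0.015, 0, 0, 0, 0, 0, 0.025, 0, 0, 0, 0, 0, 0.025, 0, 0, 0, 0, 0, 0.02, 0, 0, 0, 0.005, 0.02, 0, 0, 0, 0, 0.007, 0.035, 0, 0, 0, 0, 0.007, 0.035, 0, 0, 0, 0, 0.007, 0.035, 0, 0, 0, 0, 0.005, 0.025, 0, 0, 0, 0, 0, 0, 0, 0, 0, 0, 0, 0, 0, 0, 0, 0],
)

```text
t: 42.8
eef_pos: [0.6131, 0.0301, 0.167]
ee_rot: [-3.14, 0.005, -3.137]
force: [-0.5, -0.0, -0.1]
width: 0.0875
```

Run:
```python
from h import *
im=optics.grab_frame("top")
for n,z in [("pot_orange",.015),("pot_blue",.015),("pot_green",.015),("ringbox_white",.024),("ringbox_black",.012),("scale",0)]:
    print(n,[(np.round(at("top",d["point"],z),4),d["conf"]) for d in finder.landmark_of("top",n)[:1]])
im2=optics.grab_frame("scene")
for n,z in [("pot_orange",.015),("pot_blue",.015),("pot_green",.015),("ringbox_white",.024),("ringbox_black",.012),("scale",0)]:
    print(n,[(np.round(at("scene",d["point"],z),4),d["conf"]) for d in finder.landmark_of("scene",n)[:1]])
a=cv2.resize(im[130:370,180:540],None,fx=2,fy=2)[:,:,::-1]; cv2.imwrite("pics/top2.png",a)
cv2.imwrite("pics/sc2.png",cv2.resize(im2[150:300,110:440],None,fx=2.4,fy=2.4)[:,:,::-1])
```

```text
pot_orange [(array([ 0.5782, -0.1297,  0.015 ]), 0.65)]
pot_blue [(array([ 0.5731, -0.2048,  0.015 ]), 0.78)]
pot_green [(array([ 0.5728, -0.2867,  0.015 ]), 0.9)]
ringbox_white [(array([0.4164, 0.1143, 0.024 ]), 0.7)]
ringbox_black [(array([ 0.6395, -0.1618,  0.012 ]), 0.67)]
scale []
pot_orange [(array([ 0.5756, -0.1248,  0.015 ]), 0.85)]
pot_blue [(array([ 0.575 , -0.1971,  0.015 ]), 0.59)]
pot_green [(array([ 0.5739, -0.2806,  0.015 ]), 0.65)]
ringbox_white [(array([0.423 , 0.1154, 0.024 ]), 0.65)]
ringbox_black [(array([ 0.6474, -0.1582,  0.012 ]), 0.7)]
scale [(array([0.4148, 0.1221, 0.    ]), 0.86)]
```

View pics/top2.png

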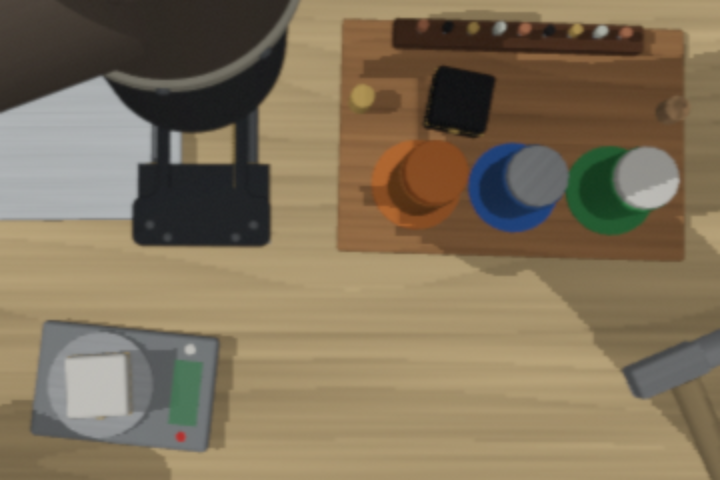

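View pics/sc2.png

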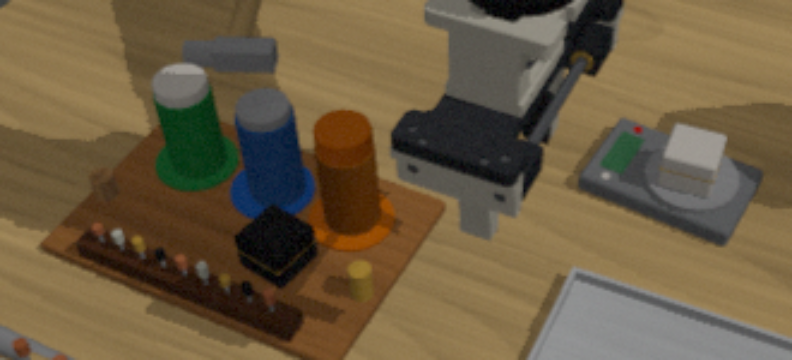

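Both views show each pot upright on its own coaster. In full-frame pixels the caps are at (398,217), (448,218) and (503,219). The white box is flat on the pan and the black box has not moved. The gripper is open and clear, so I hand in.

```bash
python3 -c "
from station import arm
print(arm.job_done())"
```

```text
the job is handed in; nothing more can be done
None
```

I handed the job in at about 43 s. All three pots went into the tray, the white box went onto the scale's pan, and each pot then went back on the coaster of its own colour. The hand-in gave no verdict, so the result rests on my own checks below.

- **Pots:** the final top and scene pictures show all three upright. The arm positions at release and the detections put each pot within a few millimetres of its coaster's centre. The blue pot is the widest disagreement: the top and scene cameras differ by about 8 mm in y. My measured coaster centre agrees with the top camera and is about 8 mm from the scene reading, all inside the 13 mm limit.
- **White box:** it lies flat on the pan. The wrist view put it about 3 mm off centre, and the last top and scene detections put it 3 to 6 mm off.
- **Black box:** each camera has it within about 9 mm of its first reading. The two cameras disagree by about the same amount, and I take that as measurement error because nothing came near the box.
- **Problems on the way:**
  - My first approach to the orange pot had drifted 17 mm to the side. I reopened the fingers before gripping and went again.
  - The scale was not detected in the last top picture, but it was in the scene picture.

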